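# Reset the row of interlock trip flags with one sweep

## Task

The five yellow trip flags on the interlock panel have popped up: reset them by running the shut fingertips lightly along the white line from the green dot to the red dot, wiping the flags down flat one after another in that order, in one low sweep without raising the hand between the first flag and the last. Grasp nothing, do not press the red trip button, leave the vials and the other loose things where they stand, and then draw the hand clear.

Things in the scene. Friction and masses are not known exactly. Their poses are not given: they have to be found in the camera images.
- panel: Interlock panel: grey box 170x210x30 mm with a dark deck 30 mm above the table, bolted down. Origin: centre of its underside; x to its far long side (brass sockets there), y left, z up. Yaw varies. Five flags stand in a curved row on a sprung strip along a white arc (radius 80 mm, centre at panel x = -30 mm, y = 0, bulging to +x), middles 34 mm apart.
- green_dot (a point): Green dot 14 mm across on the deck, the start of the white line, about 44 mm along the line before the middle of flag 1. Deck height.
- red_dot (a point): Red dot 14 mm across on the deck, the end of the white line, about 44 mm along the line after the middle of flag 5. Deck height.
- flag1_flat (a point): Middle of the top face of flag 1 as it is when lying flat with the strip at rest (fixed to the panel, 41.5 mm above the table; does not move with the flag). Flags are numbered from the green dot to the red dot.
- flag1 (a joint): Flag 1: yellow hinged plate, black stripe near its free end, 24 mm long along the line, 18 wide, 4 thick. Hinged at its end nearer the green dot, 12 mm before its middle; the other end stands up. Value: angle above flat in rad, 0 = flat on the strip, 0.65 = limit; starts 0.42 to 0.58 (free end 10 to 13 mm up). Stiff hinge (0.02 N m, no spring): stays where put, yields to a few newtons.
- flag2_flat (a point): Middle of the top face of flag 2 as it is when lying flat with the strip at rest (fixed to the panel, 41.5 mm above the table; does not move with the flag). Flags are numbered from the green dot to the red dot.
- flag2 (a joint): Flag 2: yellow hinged plate, black stripe near its free end, 24 mm long along the line, 18 wide, 4 thick. Hinged at its end nearer the green dot, 12 mm before its middle; the other end stands up. Value: angle above flat in rad, 0 = flat on the strip, 0.65 = limit; starts 0.42 to 0.58 (free end 10 to 13 mm up). Stiff hinge (0.02 N m, no spring): stays where put, yields to a few newtons.
- flag3_flat (a point): Middle of the top face of flag 3 as it is when lying flat with the strip at rest (fixed to the panel, 41.5 mm above the table; does not move with the flag). Flags are numbered from the green dot to the red dot.
- flag3 (a joint): Flag 3: yellow hinged plate, black stripe near its free end, 24 mm long along the line, 18 wide, 4 thick. Hinged at its end nearer the green dot, 12 mm before its middle; the other end stands up. Value: angle above flat in rad, 0 = flat on the strip, 0.65 = limit; starts 0.42 to 0.58 (free end 10 to 13 mm up). Stiff hinge (0.02 N m, no spring): stays where put, yields to a few newtons.
- flag4_flat (a point): Middle of the top face of flag 4 as it is when lying flat with the strip at rest (fixed to the panel, 41.5 mm above the table; does not move with the flag). Flags are numbered from the green dot to the red dot.
- flag4 (a joint): Flag 4: yellow hinged plate, black stripe near its free end, 24 mm long along the line, 18 wide, 4 thick. Hinged at its end nearer the green dot, 12 mm before its middle; the other end stands up. Value: angle above flat in rad, 0 = flat on the strip, 0.65 = limit; starts 0.42 to 0.58 (free end 10 to 13 mm up). Stiff hinge (0.02 N m, no spring): stays where put, yields to a few newtons.
- flag5_flat (a point): Middle of the top face of flag 5 as it is when lying flat with the strip at rest (fixed to the panel, 41.5 mm above the table; does not move with the flag). Flags are numbered from the green dot to the red dot.
- flag5 (a joint): Flag 5: yellow hinged plate, black stripe near its free end, 24 mm long along the line, 18 wide, 4 thick. Hinged at its end nearer the green dot, 12 mm before its middle; the other end stands up. Value: angle above flat in rad, 0 = flat on the strip, 0.65 = limit; starts 0.42 to 0.58 (free end 10 to 13 mm up). Stiff hinge (0.02 N m, no spring): stays where put, yields to a few newtons.
- strip (a joint): Curved black strip, 26 mm wide, that carries the line and the five flags. Small bridges between the flags are level with the flat flags, 11.5 mm above the deck; a 25 mm ramp runs up to flag 1, another down from flag 5. It rides on soft springs: value = m pressed down, 0 = up at rest, 0.006 = limit; about 2 N starts it, each mm adds 2 N, so a slightly low fingertip presses only lightly. Springs back.
- trip (a joint): Red trip button, 20 mm across, on a black housing on the deck, on the inner side of the bend, about 62 mm from the nearest point of the line (at panel x = -12 mm, y = 0). Value: m pressed down, 0 = out, 0.005 = fully in; sprung, 3 N.
- vial_a_mid (a point): Loose bystander: small white vial with a blue cap, 22 mm across, 60 mm tall, standing on the panel outside the bend of the flag row. This point is at its centre, 30 mm above its underside.
- vial_b_mid (a point): Loose bystander: small white vial with a red cap, 22 mm across, 60 mm tall, standing on the near part of the panel. This point is at its centre, 30 mm above its underside.
- bottle_oil_mid (a point): Loose bystander: tan bottle with a black cap, 27 mm across, 65 mm tall, on the table to the right of the panel. This point is at its centre, 32 mm above its underside.
- objective_can_1_mid (a point): Loose bystander: black and white objective can, 37 mm across, 46 mm tall, on the table to the left of the panel. This point is at its centre, 23 mm above its underside.
- swab_pot_mid (a point): Loose bystander: white pot of swabs, 52 mm across, 101 mm tall, on the table beyond and left of the panel. This point is at its centre, 50 mm above its underside.
- usb_stick_mid (a point): Loose bystander: black memory stick, 18x51x8 mm, lying on the table to the left of the panel. This point is at its centre, 4 mm above its underside.

How it is judged (in metres and radians):
On the way, in this order (a step that is already met when the one before it is completed fails the run):
1. flag 1 is wiped down (value of joint flag1 below 0.17 rad), for 0.04 s.
2. flag 2 is wiped down (value of joint flag2 below 0.17 rad), for 0.04 s.
3. flag 3 is wiped down (value of joint flag3 below 0.17 rad), for 0.04 s.
4. flag 4 is wiped down (value of joint flag4 below 0.17 rad), for 0.04 s.
5. flag 5 is wiped down (value of joint flag5 below 0.17 rad), for 0.04 s.
At the end, for the whole second after the job is handed in: All five flags lie flat (each within 0.17 rad, its free end within about 4 mm of flat), the strip is back up (within 1.5 mm), the trip button is out, and all six loose things are within 15 mm of where they stood (value of joint each of flag1, flag2, flag3, flag4, flag5 below 0.17 rad and value of joint each of trip, strip below 0.0015 m and not (distance of vial_a_mid from where it was at the start of the episode above 0.015 m) and not (distance of vial_b_mid from where it was at the start of the episode above 0.015 m) and not (distance of bottle_oil_mid from where it was at the start of the episode above 0.015 m) and not (distance of objective_can_1_mid from where it was at the start of the episode above 0.015 m) and not (distance of swab_pot_mid from where it was at the start of the episode above 0.015 m) and not (distance of usb_stick_mid from where it was at the start of the episode above 0.015 m)); the robot touches nothing.
It fails at once if the hand is raised off the row (fingertips more than about 4 cm above the flags) after the first flag is down and before the last is (value of joint flag1 below 0.17 rad and value of joint flag5 above 0.3 rad and height (world z) of the grasp point above 0.102 m).
It fails at once if the red trip button is pressed (value of joint trip above 0.0025 m).
It fails at once if a vial or another loose thing is pushed, knocked over or lifted (centre moves more than 15 mm) (distance of any of vial_a_mid, vial_b_mid, bottle_oil_mid, objective_can_1_mid, swab_pot_mid, usb_stick_mid from where it was at the start of the episode above 0.015 m).
It fails at once if the panel is pressed hard (over 35 N) (contact force between the fingers and panel above 35 N).
It also fails if it takes over 38 s, if anything falls off the work surface, if the arm or the gripper's body presses on something with over 40 N, if the wrist force passes 120 N, or if a joint passes its speed limit or range.

## Robot

A 6-joint arm with a two-finger parallel gripper is mounted at the origin on a cart in front of the work surface, level with it; the furniture and walls round the work are solid. World frame = base frame: x ahead of the robot, y to its left, z up, the work surface at z = 0. Lengths are in m, angles in degrees, forces in N, time in s.
With the tool pointing down it reaches from about 0.35 to 0.875 m from the base axis. Payload 4.2 kg.
Tool frame: the origin (TCP) lies on the centre line of the jaws, within the pads' length; the fingertips stand 25 mm ahead of it and the grasp point (between the pads) lies 6 mm ahead of it; z points along the fingers, y is the line along which they close (so a half turn about z gives the same grasp; the last joint's range is limited). The gripper opens to 87 mm and grips with 3 to 60 N. Pads are 19 mm wide; open, the fingers measure 117 mm over their backs; the gripper's body (75 mm by 190 mm) begins 51 mm behind the grasp point.
Start: joints at [-55.6, 22.042, 0.453, 0, -68.411, -14.817], TCP at [0.21, -0.589, 0.248] pointing down, gripper open.
Joint ranges: [-179.83, 179.83], [-69.29, 118.12], [-61.27, 80.66], [-181.25, 117.63], [-171.15, -9.14], [-177.46, 177.46]. Speed limits (degrees/s): [159.86, 159.86, 180, 180, 180, 180].

## Interface

Orientations are given as a 3x3 rotation matrix whose columns are the frame's x, y, z axes.
In Python, from station import r gives the robot as it stands.
- The arm moves only by the tool move_arm, never from a script. Its argument "series" is a list of rows, each an object with "grip": the opening, from 0 (shut) to 1 (fully open); "xyz": the shift along the tool's x, y, z in mm, a list of three; "angular": the turn, a rotation vector about the tool's x, y, z in rad, a list of three. A call has 1 to 10 rows; each row is the pose to reach, as a shift and turn from the pose commanded when the call began, along the tool's axes at that moment; what a row does not reach only later rows make up. A row lasts 1/10 s, in which the tool goes at most 50 mm and 8.59 degrees, less where a joint would pass 70% of its speed; a pose out of reach is approached as far as the arm can. A call with a gripper value outside its range is refused whole. The fingers move at their own pace and stop on an object; the grip force is fixed at half the most. Time passes only in rows, so rows that repeat a pose let the fingers close. It gives the time, the measured TCP pose, the force, the opening and the grip force at its end, in the units of the state.
- r.sense(): the state, without advancing time (a new reading comes with each control period).
- r.capture(name): name is "scene" or "top"; returns a dict with "img" (420x560x3 uint8, red, green, blue), "camera_matrix" (3x3 intrinsics, pixels), "rvec" (rotation vector, rad) and "tvec" (3), from world to camera coordinates, as OpenCV has them. Camera axes: x right, y down, z forward; pixel columns grow to the right and rows downward; lengths in m; the calibration is good to about 2 mm. A picture is of the moment at which its call begins. There is no depth.
- r.finish_job(): hands the job in; it is judged then, once.
The state is a dict: "time_s": time; "joints": joint angles; "joint_velocities": joint speeds; "effort": joint torques, N m; "tcp_pos": TCP position; "ee_rot": TCP orientation; "wrist_force": force on the tool from outside, world axes, zero at the start; "moment": the same for the moment, N m; "gripper_width": opening from 0.0 (shut) to 1.0 (fully open); "gripper_force": force on a finger pad.
Only numpy, scipy, OpenCV 4.12 (cv2) and the standard library are available. Lean on these libraries where they do the work, as an engineer would, in place of code of your own. Each camera call takes 0.05 s, during which the arm holds its last target. There are 200 camera calls.

## Working session

There is one attempt and no reset: what is moved stays moved. The work goes in short steps, Python scripts to look and compute and a tool call to move; the robot and the scene stay as the last step left them, time stands still between calls to the robot, and variables do not carry over. Pictures are saved under pics/ and viewed, at most 10 in all, crops included, and the job is handed in when it is done.

Besides the shell and the picture viewer there is one more tool, called after "Request:" as a command line: name --argument value ..., lists and objects as JSON in quotes. move_arm: Moves the arm, as the interface text tells. Its arguments: {"type":"object","properties":{"series":{"type":"array"}},"required":["series"]}

```bash
mkdir -p pics; python3 - <<'E'
from station import r
import cv2,pickle
s=r.sense();print(s)
d={}
for n in("scene","top"):
    c=r.capture(n);d[n]=c;cv2.imwrite(f"pics/{n}0.png",c["img"][:,:,::-1])
    print(n,c["camera_matrix"],c["rvec"],c["tvec"])
pickle.dump(d,open("c0.pkl","wb"))
E
```

```text
{'time_s': 0.0, 'joints': array([-5.56007295e+01,  2.20889218e+01,  3.80948014e-01, -2.81573284e-02,
       -6.84104988e+01, -1.48147183e+01]), 'joint_velocities': array([ 0.0673206 ,  0.00633953, -0.04857573,  0.03570534,  0.06664475,
       -0.04203911]), 'effort': array([-2.35949884e-06, -3.90667748e+01,  1.87410718e+01,  4.21991050e+00,
        1.10174494e-02, -2.12602786e-04]), 'tcp_pos': array([ 0.20931794, -0.58833543,  0.24648905]), 'ee_rot': array([[-9.42208582e-01, -3.35025912e-01, -7.91109671e-04],
       [-3.35026834e-01,  9.42206539e-01,  1.96426038e-03],
       [ 8.73105823e-05,  2.11578595e-03, -9.99997758e-01]]), 'wrist_force': array([0.00534561, 0.36568512, 0.27755691]), 'moment': array([ 0.05242114,  0.03453911, -0.01456197]), 'gripper_force': 0.0, 'gripper_width': 1.0005271052975142}
scene [[404.46548695   0.         272.36201479]
 [  0.         404.46548695 209.28735771]
 [  0.           0.           1.        ]] [ 1.90429463 -0.93986312  0.55094841] [-0.24695395  0.3305135   0.46482952]
top [[430.97344716   0.         278.85850057]
 [  0.         430.97344716 207.71168702]
 [  0.           0.           1.        ]] [ 2.19200829 -2.20020624  0.09253535] [0.11250784 0.57272901 1.12762056]
```

View pics/top0.png

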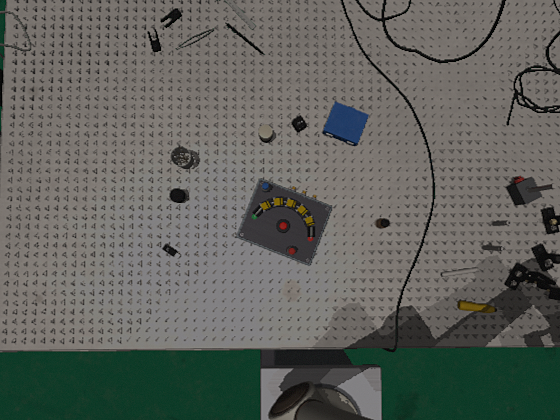

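View pics/scene0.png

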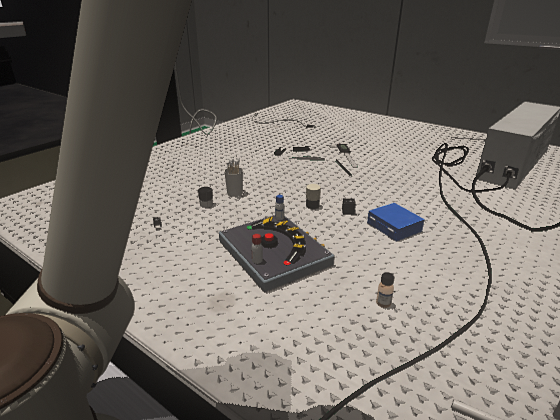

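The top view shows the panel at about columns 238–331, rows 180–265. The green dot is near (254,216), the red dot near (311,239), the trip button at (283,226), vial A at (265,186) and vial B at (292,250).

```bash
cat > h.py <<'E'
import numpy as np,cv2
def ray(c,uv,z):
    R=cv2.Rodrigues(np.array(c["rvec"]))[0];t=np.array(c["tvec"]).reshape(3)
    o=-R.T@t;d=R.T@np.linalg.inv(c["camera_matrix"])@np.array([uv[0],uv[1],1.])
    return o+d*(z-o[2])/d[2]
def proj(c,P):
    return cv2.projectPoints(np.array(P,float).reshape(-1,1,3),np.array(c["rvec"]),np.array(c["tvec"],float),c["camera_matrix"],None)[0][:,0]
E
python3 - <<'E'
import pickle,cv2,numpy as np
from h import *
d=pickle.load(open("c0.pkl","rb"))
for n,(x0,y0,x1,y1) in dict(top=(225,170,345,275),scene=(210,185,345,295)).items():
    c=d[n];im=c["img"];h=cv2.cvtColor(im,cv2.COLOR_RGB2HSV)
    H,S,V=[h[...,i].astype(int) for i in range(3)]
    ms=dict(green=(H>45)&(H<85)&(S>110)&(V>50),red=((H<8)|(H>172))&(S>140)&(V>60),yellow=(H>18)&(H<32)&(S>130)&(V>90),blue=(H>100)&(H<125)&(S>100)&(V>40))
    for k,m in ms.items():
        mm=np.zeros(m.shape,np.uint8);mm[y0:y1,x0:x1]=m[y0:y1,x0:x1]
        N,_,st,ce=cv2.connectedComponentsWithStats(mm)
        for i in range(1,N):
            if st[i,4]>3:print(n,k,st[i,4],ce[i].round(1),[ray(c,ce[i],z)[:2].round(4) for z in(.03,.045,.09)])
    cv2.imwrite(f"pics/{n}c.png",cv2.resize(im[y0:y1,x0:x1,::-1],None,fx=5.4,fy=5.4,interpolation=cv2.INTER_CUBIC))
E
```

```text
top green 16 [253.8 216.3] [array([0.5499, 0.1766]), array([0.5492, 0.176 ]), array([0.5471, 0.1742])]
top red 48 [282.7 225.5] [array([0.5255, 0.1007]), array([0.5252, 0.1011]), array([0.524 , 0.1023])]
top red 15 [309.9 238.5] [array([0.4911, 0.0295]), array([0.4912, 0.0308]), array([0.4914, 0.0348])]
top red 34 [291.5 250.6] [array([0.4599, 0.0779]), array([0.4604, 0.0786]), array([0.4619, 0.0807])]
top yellow 4 [293.5 187.5] [array([0.6257, 0.0717]), array([0.624 , 0.0725]), array([0.6189, 0.0748])]
top yellow 4 [303.5 191.5] [array([0.615 , 0.0453]), array([0.6135, 0.0465]), array([0.6088, 0.0499])]
top yellow 4 [314.5 195.5] [array([0.6044, 0.0164]), array([0.6029, 0.0179]), array([0.5987, 0.0224])]
top yellow 40 [276.6 201.2] [array([0.5897, 0.1165]), array([0.5885, 0.1166]), array([0.5848, 0.1172])]
top yellow 7 [281.1 200.9] [array([0.5904, 0.1045]), array([0.5892, 0.1048]), array([0.5855, 0.1059])]
top yellow 39 [289.3 202.3] [array([0.5867, 0.0831]), array([0.5855, 0.0838]), array([0.5819, 0.0857])]
top yellow 7 [268.1 203.6] [array([0.5834, 0.1387]), array([0.5822, 0.1386
[... 1109 characters left out ...]
, 0.1656]), array([0.5803, 0.1497]), array([0.5203, 0.102 ])]
scene yellow 32 [281.8 222.6] [array([0.6109, 0.1302]), array([0.5906, 0.1154]), array([0.5296, 0.0709])]
scene yellow 25 [293.1 228.3] [array([0.606 , 0.0947]), array([0.5858, 0.081 ]), array([0.5253, 0.0398])]
scene yellow 22 [298.3 236.8] [array([0.5838, 0.0652]), array([0.5643, 0.0524]), array([0.5058, 0.014 ])]
scene yellow 26 [298.  245.5] [array([0.5549, 0.0464]), array([0.5363, 0.0342]), array([ 0.4806, -0.0025])]
scene yellow 4 [322.2 244.2] [array([0.5904, 0.0079]), array([ 0.5707, -0.0031]), array([ 0.5116, -0.0362])]
scene blue 21 [278.7 196.6] [array([0.7129, 0.2157]), array([0.6894, 0.1982]), array([0.6189, 0.1458])]
```

View pics/topc.png

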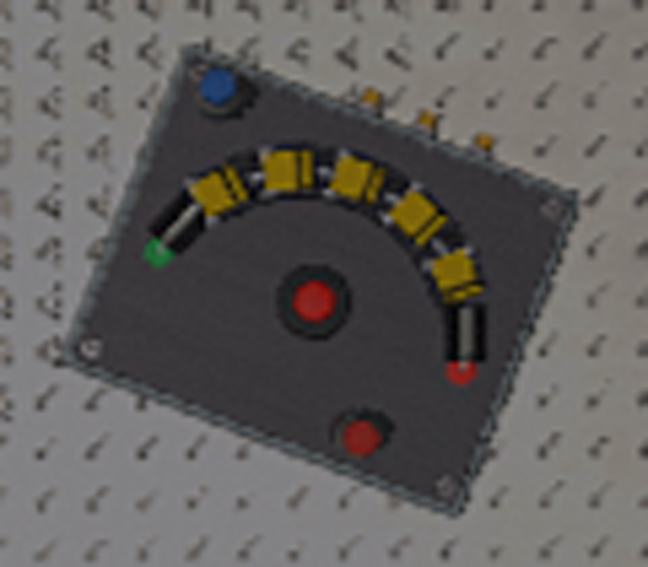

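View pics/scenec.png

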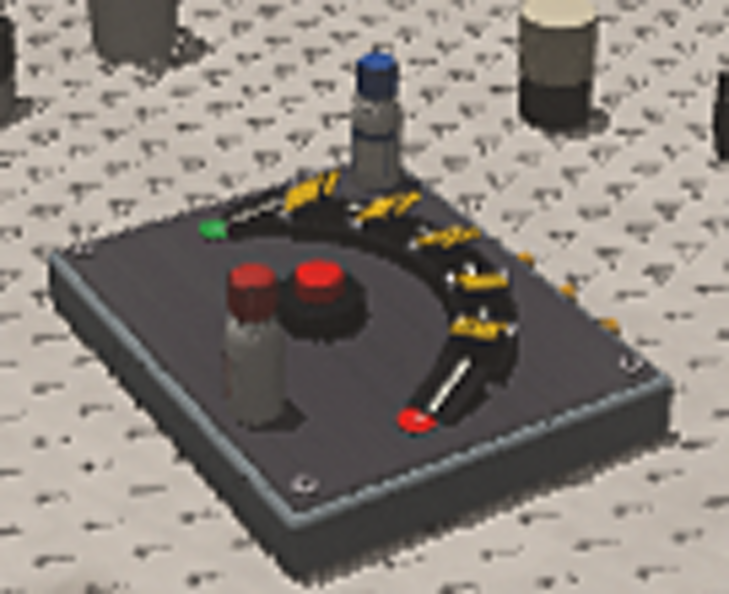

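The top crop gives a clear view of the five flags, the ramps and both dots. The scene crop shows vial A standing outside flag 1–2 and vial B near the trip button. The dots agree between the two views to about 2 mm. I'll fit the panel pose and work out the approach.

```bash
cat >> h.py <<'E'
g=np.array([.5496,.1775]);rd=np.array([.4915,.030])
py=(g-rd)/np.linalg.norm(g-rd);px=np.array([py[1],-py[0]])
C=(g+rd)/2+.0164*px-.030*px            # arc centre
def arc(s):                           # s mm along line from the green dot -> world xy
    a=1.40-s/80;return C+.08*(np.cos(a)*px+np.sin(a)*py)
E
python3 - <<'E'
from h import *
from station import r
s=r.sense();print("yaw",np.degrees(np.arctan2(px[1],px[0])),C,arc(0),arc(112),arc(224))
R=s["ee_rot"]
Rt=np.array([[-py[0],-px[0],0],[-py[1],-px[1],0],[0,0,-1.]])
print("turn",cv2.Rodrigues(R.T@Rt)[0].ravel())
print("shift",R.T@(np.r_[arc(0),.20]-s["tcp_pos"])*1e3)
for k in range(0,225,4):
    d=(arc(k)-arc(0))*1e3;print(k,[round(-d@py,1),round(-d@px,1)],end=" ")
E
```

```text
yaw -21.499396343700422 [0.50789627 0.10873428] [0.54944026 0.17710165] [0.58232998 0.07941497] [0.49165484 0.03040028]
turn [ 1.89312858e-03  7.25608965e-04 -8.53902756e-01]
shift [-576.92343768  607.19480148   47.69547774]
0 [np.float64(0.0), np.float64(0.0)] 4 [np.float64(0.8), np.float64(-3.9)] 8 [np.float64(1.8), np.float64(-7.8)] 12 [np.float64(2.9), np.float64(-11.6)] 16 [np.float64(4.3), np.float64(-15.4)] 20 [np.float64(5.8), np.float64(-19.1)] 24 [np.float64(7.5), np.float64(-22.7)] 28 [np.float64(9.4), np.float64(-26.2)] 32 [np.float64(11.5), np.float64(-29.6)] 36 [np.float64(13.8), np.float64(-32.9)] 40 [np.float64(16.2), np.float64(-36.1)] 44 [np.float64(18.7), np.float64(-39.2)] 48 [np.float64(21.4), np.float64(-42.1)] 52 [np.float64(24.3), np.float64(-44.9)] 56 [np.float64(27.3), np.float64(-47.6)] 60 [np.float64(30.4), np.float64(-50.1)] 64 [np.float64(33.7), np.float64(-52.4)] 68 [np.float64(37.0), np.float64(-54.6)] 72 [np.float64(40.5), np.float64(-56.6)] 76 [np.float64(44.0), np.float64(-58.4)] 80 [np.float64(47.7), np.float64(-60.1)] 84 [np.float64(51.4), np.floa
[... 797 characters left out ...]
.float64(-52.4)] 164 [np.float64(127.3), np.float64(-50.1)] 168 [np.float64(130.4), np.float64(-47.6)] 172 [np.float64(133.4), np.float64(-44.9)] 176 [np.float64(136.2), np.float64(-42.1)] 180 [np.float64(138.9), np.float64(-39.2)] 184 [np.float64(141.5), np.float64(-36.1)] 188 [np.float64(143.9), np.float64(-32.9)] 192 [np.float64(146.2), np.float64(-29.6)] 196 [np.float64(148.2), np.float64(-26.2)] 200 [np.float64(150.1), np.float64(-22.7)] 204 [np.float64(151.9), np.float64(-19.1)] 208 [np.float64(153.4), np.float64(-15.4)] 212 [np.float64(154.8), np.float64(-11.6)] 216 [np.float64(155.9), np.float64(-7.8)] 220 [np.float64(156.9), np.float64(-3.9)] 224 [np.float64(157.7), np.float64(0.0)]
```

Request:
move_arm --series '[{"grip":0,"xyz":[-15,15,0],"angular":[0,0,-0.04]},{"grip":0,"xyz":[-40,42,0],"angular":[0,0,-0.08]},{"grip":0,"xyz":[-68,72,0],"angular":[0,0,-0.13]},{"grip":0,"xyz":[-96,102,0],"angular":[0,0,-0.18]},{"grip":0,"xyz":[-124,132,0],"angular":[0,0,-0.23]},{"grip":0,"xyz":[-152,162,0],"angular":[0,0,-0.28]},{"grip":0,"xyz":[-180,190,0],"angular":[0,0,-0.32]},{"grip":0,"xyz":[-208,219,0],"angular":[0,0,-0.36]},{"grip":0,"xyz":[-235,247,0],"angular":[0,0,-0.4]},{"grip":0,"xyz":[-260,274,0],"angular":[0,0,-0.44]}]'

```text
time_s: 1.1
tcp_pos: [0.3628, -0.2418, 0.2474]
ee_rot: [[-0.708, -0.706, -0.0], [-0.706, 0.708, 0.0], [-0.0, 0.0, -1.0]]
wrist_force: [-0.2, -0.3, -0.0]
gripper_width: 0.177
gripper_force: 0.0
```

```bash
cat >> h.py <<'E'
def todo(r,s0,z,roll=True):
    s=r.sense();R=s["ee_rot"];Rt=np.array([[-py[0],-px[0],0],[-py[1],-px[1],0],[0,0,-1.]])
    print(s["time_s"],s["tcp_pos"].round(4),"F",s["wrist_force"].round(1),"w",round(s["gripper_width"],3))
    print("turn",cv2.Rodrigues(R.T@Rt)[0].ravel().round(4),"shift",(R.T@(np.r_[arc(s0),z]-s["tcp_pos"])*1e3).round(1))
E
python3 -c "
from h import *
from station import r
todo(r,0,.2)"
```

```text
1.1 [ 0.3628 -0.2418  0.2474] F [-0.2 -0.3 -0. ] w 0.177
turn [ 2.000e-04  1.000e-04 -4.119e-01] shift [-427.9  165.    47.5]
```

Request:
move_arm --series '[{"grip":0,"xyz":[-40,15,5],"angular":[0,0,-0.04]},{"grip":0,"xyz":[-80,31,10],"angular":[0,0,-0.08]},{"grip":0,"xyz":[-120,46,15],"angular":[0,0,-0.12]},{"grip":0,"xyz":[-160,62,20],"angular":[0,0,-0.16]},{"grip":0,"xyz":[-205,79,25],"angular":[0,0,-0.2]},{"grip":0,"xyz":[-250,96,30],"angular":[0,0,-0.25]},{"grip":0,"xyz":[-295,114,35],"angular":[0,0,-0.3]},{"grip":0,"xyz":[-335,129,40],"angular":[0,0,-0.35]},{"grip":0,"xyz":[-365,141,45],"angular":[0,0,-0.39]},{"grip":0,"xyz":[-390,150,47],"angular":[0,0,-0.412]}]'

```text
time_s: 2.1
tcp_pos: [0.5337, 0.1396, 0.1994]
ee_rot: [[-0.366, -0.931, -0.002], [-0.931, 0.366, -0.001], [0.001, 0.001, -1.0]]
wrist_force: [-0.5, -0.4, 0.5]
gripper_width: 0.002
gripper_force: 0.0
```

```bash
python3 -c "
from h import *
from station import r
todo(r,0,.1)"
```

```text
2.1 [0.5337 0.1396 0.1994] F [-0.5 -0.4  0.5] w 0.002
turn [ 0.0014 -0.0012  0.0007] shift [-40.8  -1.   99.3]
```

Request:
move_arm --series '[{"grip":0,"xyz":[-20,0,20],"angular":[0,0,0]},{"grip":0,"xyz":[-38,-1,50],"angular":[0,0,0]},{"grip":0,"xyz":[-38,-1,80],"angular":[0,0,0]},{"grip":0,"xyz":[-38,-1,99],"angular":[0,0,0]},{"grip":0,"xyz":[-38,-1,99],"angular":[0,0,0]},{"grip":0,"xyz":[-38,-1,99],"angular":[0,0,0]}]'

```text
time_s: 2.7
tcp_pos: [0.5488, 0.1727, 0.1016]
ee_rot: [[-0.368, -0.93, -0.0], [-0.93, 0.368, -0.001], [0.001, -0.0, -1.0]]
wrist_force: [-0.4, -0.0, 0.1]
gripper_width: 0.003
gripper_force: 0.0
```

```bash
python3 - <<'E'
from h import *
from station import r
todo(r,0,.065)
a=r.capture("scene")["img"][170:310,190:360,::-1]; b=r.capture("top")["img"][160:280,220:350,::-1]
f=lambda i:cv2.resize(i,(400,400*i.shape[0]//i.shape[1]),interpolation=cv2.INTER_CUBIC)
a,b=f(a),f(b);h=max(len(a),len(b));o=np.zeros((h,800,3),np.uint8);o[:len(a),:400]=a;o[:len(b),400:]=b
cv2.imwrite("pics/near1.png",o)
E
```

```text
2.7 [0.5488 0.1727 0.1016] F [-0.4 -0.   0.1] w 0.003
turn [-0.     -0.0007 -0.0013] shift [-4.4  1.1 36.6]
```

View pics/near1.png

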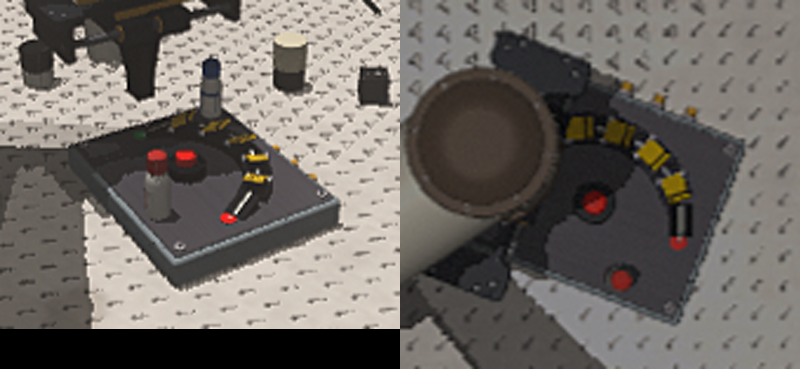

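The picture shows the shut fingers above the green dot, with vial A clear beyond the gripper body and well below it. Now I'll go down to sweep height.

Request:
move_arm --series '[{"grip":0,"xyz":[-2,0,8],"angular":[0,0,0]},{"grip":0,"xyz":[-3,0,16],"angular":[0,0,0]},{"grip":0,"xyz":[-3,1,24],"angular":[0,0,0]},{"grip":0,"xyz":[-3,1,31],"angular":[0,0,0]},{"grip":0,"xyz":[-3,1,36],"angular":[0,0,0]},{"grip":0,"xyz":[-3,1,36],"angular":[0,0,0]},{"grip":0,"xyz":[-3,1,36],"angular":[0,0,0]}]'

```text
time_s: 3.5
tcp_pos: [0.5489, 0.1758, 0.0655]
ee_rot: [[-0.368, -0.93, 0.0], [-0.93, 0.368, -0.0], [0.0, -0.0, -1.0]]
wrist_force: [0.3, -0.6, -0.6]
gripper_width: 0.008
gripper_force: 0.0
```

```bash
python3 -c "
from h import *
from station import r
todo(r,0,.065)"
```

```text
3.5 [0.5489 0.1758 0.0655] F [ 0.3 -0.6 -0.6] w 0.008
turn [-0.0001 -0.0002 -0.0016] shift [-1.4 -0.   0.5]
```

Request:
move_arm --series '[{"grip":0,"xyz":[0,-4,0.5],"angular":[0,0,0]},{"grip":0,"xyz":[0.5,-8,0.5],"angular":[0,0,0]},{"grip":0,"xyz":[2,-11.5,0.5],"angular":[0,0,0]},{"grip":0,"xyz":[3,-15.5,0.5],"angular":[0,0,0]},{"grip":0,"xyz":[4.5,-19,0.5],"angular":[0,0,0]},{"grip":0,"xyz":[6,-22.5,0.5],"angular":[0,0,0]},{"grip":0,"xyz":[8,-26,0.5],"angular":[0,0,0]},{"grip":0,"xyz":[10,-29.5,0.5],"angular":[0,0,0]},{"grip":0,"xyz":[12.5,-33,0.5],"angular":[0,0,0]},{"grip":0,"xyz":[15,-36,0.5],"angular":[0,0,0]}]'

```text
time_s: 4.5
tcp_pos: [0.5776, 0.1488, 0.0657]
ee_rot: [[-0.368, -0.93, 0.002], [-0.93, 0.368, 0.001], [-0.002, -0.001, -1.0]]
wrist_force: [-1.1, 3.4, 4.5]
gripper_width: 0.005
gripper_force: 2.5
```

```bash
cat > n.py <<'E'
from h import *
from station import r
import sys
s=r.sense();k=float(sys.argv[1])
R=s["ee_rot"]
print(s["tcp_pos"].round(4),s["wrist_force"].round(1),"here",(R.T@(np.r_[arc(k),.065]-s["tcp_pos"])*1e3).round(1))
print([(R.T@np.r_[(arc(k+4*i)-arc(k))*1e3,0])[:2].round(1).tolist() for i in range(1,11)])
E
python3 n.py 40
```

```text
[0.5776 0.1488 0.0657] [-1.1  3.4  4.5] here [0.2 0.4 0.7]
[[2.6, -3.1], [5.3, -6.0], [8.1, -8.8], [11.1, -11.5], [14.2, -14.0], [17.5, -16.3], [20.8, -18.5], [24.3, -20.5], [27.8, -22.3], [31.5, -24.0]]
```

Request:
move_arm --series '[{"grip":0,"xyz":[2.5,-3,0],"angular":[0,0,0]},{"grip":0,"xyz":[5.5,-6,0],"angular":[0,0,0]},{"grip":0,"xyz":[8,-9,0],"angular":[0,0,0]},{"grip":0,"xyz":[11,-11.5,0],"angular":[0,0,0]},{"grip":0,"xyz":[14,-14,0],"angular":[0,0,0]},{"grip":0,"xyz":[17.5,-16.5,0],"angular":[0,0,0]},{"grip":0,"xyz":[21,-18.5,0],"angular":[0,0,0]},{"grip":0,"xyz":[24.5,-20.5,0],"angular":[0,0,0]},{"grip":0,"xyz":[28,-22.5,0],"angular":[0,0,0]},{"grip":0,"xyz":[31.5,-24,0],"angular":[0,0,0]}]'

```text
time_s: 5.5
tcp_pos: [0.5886, 0.1106, 0.0656]
ee_rot: [[-0.368, -0.93, 0.003], [-0.93, 0.368, 0.001], [-0.002, -0.002, -1.0]]
wrist_force: [0.0, 3.8, 5.1]
gripper_width: 0.008
gripper_force: 2.5
```

```bash
python3 n.py 80
```

```text
[0.5886 0.1106 0.0656] [0.  3.8 5.1] here [0.2 0.7 0.6]
[[3.7, -1.5], [7.5, -2.8], [11.4, -3.8], [15.3, -4.7], [19.2, -5.4], [23.2, -6.0], [27.1, -6.3], [31.1, -6.4], [35.1, -6.3], [39.1, -6.0]]
```

Request:
move_arm --series '[{"grip":0,"xyz":[3.5,-1,0],"angular":[0,0,0]},{"grip":0,"xyz":[7.5,-2.5,0],"angular":[0,0,0]},{"grip":0,"xyz":[11.5,-3.5,0],"angular":[0,0,0]},{"grip":0,"xyz":[15.5,-4.5,0],"angular":[0,0,0]},{"grip":0,"xyz":[19,-5,0],"angular":[0,0,0]},{"grip":0,"xyz":[23,-5.5,0],"angular":[0,0,0]},{"grip":0,"xyz":[27,-6,0],"angular":[0,0,0]},{"grip":0,"xyz":[31,-6,0],"angular":[0,0,0]},{"grip":0,"xyz":[35,-6,0],"angular":[0,0,0]},{"grip":0,"xyz":[39,-5.5,0],"angular":[0,0,0]}]'

```text
time_s: 6.5
tcp_pos: [0.5795, 0.0721, 0.0656]
ee_rot: [[-0.368, -0.93, 0.003], [-0.93, 0.368, 0.001], [-0.002, -0.003, -1.0]]
wrist_force: [2.0, 4.1, 5.6]
gripper_width: 0.001
gripper_force: 2.5
```

```bash
python3 n.py 120
```

```text
[0.5795 0.0721 0.0656] [2.  4.1 5.6] here [0.2 0.4 0.6]
[[4.0, 0.5], [7.9, 1.2], [11.8, 2.1], [15.7, 3.2], [19.5, 4.4], [23.2, 5.9], [26.8, 7.5], [30.4, 9.3], [33.8, 11.3], [37.2, 13.5]]
```

Request:
move_arm --series '[{"grip":0,"xyz":[4,0.5,0],"angular":[0,0,0]},{"grip":0,"xyz":[8,1,0],"angular":[0,0,0]},{"grip":0,"xyz":[12,2,0],"angular":[0,0,0]},{"grip":0,"xyz":[15.5,3,0],"angular":[0,0,0]},{"grip":0,"xyz":[19.5,4.5,0],"angular":[0,0,0]},{"grip":0,"xyz":[23,6,0],"angular":[0,0,0]},{"grip":0,"xyz":[27,7.5,0],"angular":[0,0,0]},{"grip":0,"xyz":[30.5,9.5,0],"angular":[0,0,0]},{"grip":0,"xyz":[34,11.5,0],"angular":[0,0,0]},{"grip":0,"xyz":[37,13.5,0],"angular":[0,0,0]}]'

```text
time_s: 7.5
tcp_pos: [0.5541, 0.043, 0.0659]
ee_rot: [[-0.368, -0.93, 0.005], [-0.93, 0.368, 0.001], [-0.003, -0.005, -1.0]]
wrist_force: [5.4, 5.1, 5.0]
gripper_width: 0.006
gripper_force: 3.1
```

```bash
python3 n.py 160
```

```text
[0.5541 0.043  0.0659] [5.4 5.1 5. ] here [1.  1.1 0.8]
[[3.2, 2.3], [6.4, 4.8], [9.4, 7.5], [12.2, 10.3], [14.9, 13.2], [17.5, 16.3], [19.9, 19.5], [22.2, 22.8], [24.3, 26.2], [26.2, 29.7]]
```

Request:
move_arm --series '[{"grip":0,"xyz":[3,2.5,0],"angular":[0,0,0]},{"grip":0,"xyz":[6.5,5,0],"angular":[0,0,0]},{"grip":0,"xyz":[9.5,7.5,0],"angular":[0,0,0]},{"grip":0,"xyz":[12,10.5,0],"angular":[0,0,0]},{"grip":0,"xyz":[15,13,0],"angular":[0,0,0]},{"grip":0,"xyz":[17.5,16.5,0],"angular":[0,0,0]},{"grip":0,"xyz":[20,19.5,0],"angular":[0,0,0]},{"grip":0,"xyz":[22,23,0],"angular":[0,0,0]},{"grip":0,"xyz":[24.5,26,0],"angular":[0,0,0]},{"grip":0,"xyz":[26,30,0],"angular":[0,0,0]}]'

```text
time_s: 8.5
tcp_pos: [0.515, 0.0289, 0.0653]
ee_rot: [[-0.368, -0.93, 0.001], [-0.93, 0.368, -0.001], [0.0, -0.001, -1.0]]
wrist_force: [3.4, -1.0, 5.6]
gripper_width: 0.006
gripper_force: 2.4
```

```bash
python3 n.py 200
```

```text
[0.515  0.0289 0.0653] [ 3.4 -1.   5.6] here [-0.4 -0.5  0.3]
[[1.7, 3.6], [3.3, 7.3], [4.6, 11.1], [5.8, 14.9], [6.8, 18.8], [7.6, 22.7], [8.2, 26.6], [8.6, 30.6], [8.7, 34.6], [8.7, 38.6]]
```

Request:
move_arm --series '[{"grip":0,"xyz":[2,4,0],"angular":[0,0,0]},{"grip":0,"xyz":[3.5,8,0],"angular":[0,0,0]},{"grip":0,"xyz":[5,12,0],"angular":[0,0,0]},{"grip":0,"xyz":[6,16,0],"angular":[0,0,0]},{"grip":0,"xyz":[7,20,0],"angular":[0,0,0]},{"grip":0,"xyz":[8,23,0],"angular":[0,0,0]},{"grip":0,"xyz":[8,23,-15],"angular":[0,0,0]},{"grip":0,"xyz":[8,23,-45],"angular":[0,0,0]},{"grip":0,"xyz":[8,23,-85],"angular":[0,0,0]},{"grip":0,"xyz":[8,23,-125],"angular":[0,0,0]}]'

```text
time_s: 9.5
tcp_pos: [0.4895, 0.0305, 0.191]
ee_rot: [[-0.368, -0.93, -0.002], [-0.93, 0.368, -0.001], [0.001, 0.001, -1.0]]
wrist_force: [0.8, 0.0, 0.2]
gripper_width: 0.007
gripper_force: 0.0
```

Request:
move_arm --series '[{"grip":0,"xyz":[30,0,-20],"angular":[0,0,0]},{"grip":0,"xyz":[60,0,-40],"angular":[0,0,0]},{"grip":0,"xyz":[100,0,-50],"angular":[0,0,0]},{"grip":0,"xyz":[140,0,-50],"angular":[0,0,0]},{"grip":0,"xyz":[180,0,-50],"angular":[0,0,0]},{"grip":0,"xyz":[220,0,-50],"angular":[0,0,0]},{"grip":0,"xyz":[250,0,-50],"angular":[0,0,0]},{"grip":0,"xyz":[260,0,-50],"angular":[0,0,0]},{"grip":0,"xyz":[260,0,-50],"angular":[0,0,0]},{"grip":0,"xyz":[260,0,-50],"angular":[0,0,0]}]'

```text
time_s: 10.5
tcp_pos: [0.3947, -0.2106, 0.2399]
ee_rot: [[-0.368, -0.93, -0.0], [-0.93, 0.368, 0.0], [-0.0, 0.0, -1.0]]
wrist_force: [0.3, 0.3, -0.3]
gripper_width: 0.006
gripper_force: 0.0
```

```bash
python3 - <<'E'
from h import *
from station import r
s=r.sense();print(s["time_s"],s["tcp_pos"],s["wrist_force"].round(1),s["joint_velocities"].round(1))
a=r.capture("scene")["img"][185:295,210:345,::-1]; b=r.capture("top")["img"][170:275,225:345,::-1]
f=lambda i:cv2.resize(i,(400,400*i.shape[0]//i.shape[1]),interpolation=cv2.INTER_CUBIC)
a,b=f(a),f(b);h=max(len(a),len(b));o=np.zeros((h,800,3),np.uint8);o[:len(a),:400]=a;o[:len(b),400:]=b
cv2.imwrite("pics/end.png",o)
E
```

```text
10.5 [ 0.3946875  -0.21057517  0.23992836] [ 0.3  0.3 -0.3] [ 1.1 -0.   0.2 -0.1  0.   0. ]
```

View pics/end.png

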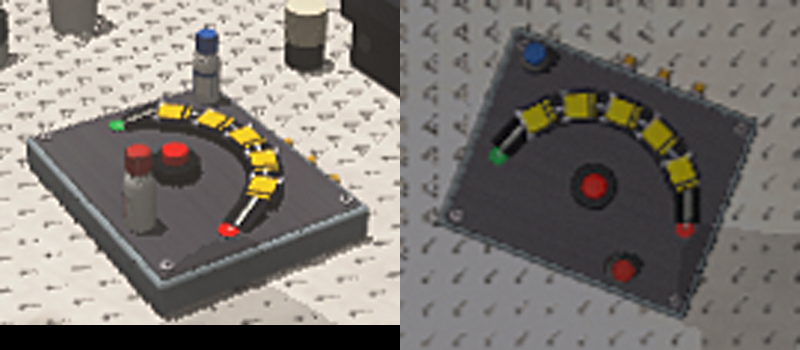

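All five flags lie flat along the arc in both views. The vials and the trip button are where they were, and the hand is clear.

```bash
python3 -c "
from station import r
print(r.finish_job())"
```

```text
the job is handed in; nothing more can be done
None
```

I wiped all five flags flat in order in one low sweep, with readings of about 6 N upward and 9 N in all at most, left the trip button and vials as they were, drew the hand clear and handed the job in at about 10.5 s; the hand-in returned no verdict.

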